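Set the bonsai bench's watering switches

TASK

Set the watering for tonight: lift the stray drip tray off the controller's handles and set it down, without dropping it, squarely on top of the pile of two like trays, edges flush. Set the six little toggle switches it covers so that exactly the places of the watering bench where a small pine stands are on (lever leaning away from you, towards the bench) and the places with an empty pot or a bare saucer are off; the switches, left to right, belong to the places, left to right, as you see them from the robot. Leave the pile, the pines, the spray bottle, the wire spool and the jar standing where they are.

Things in the scene. Friction and masses are not known exactly. Their poses are not given: they have to be found in the camera images.
- controller: Grey watering controller box, 160 (x) x 250 (y) x 65 mm high, fixed, left or right on the table, turned up to 0.25 rad. Origin: centre of its underside; x to its far edge (away from the robot), y to its left, z up. On its black top plate (z = 65 mm), along x = 0, stands a row of 6 toggle levers between two steel U handles at y = +-72 mm that run along x from -48 to +48 mm, tops at z = 105 mm; nothing else rises above 80 mm
- sw1 (a joint): Steel lever 1, first (leftmost) in the row, for the first (leftmost) bench place. In the controller's frame it pivots about y at x = 0, y = +47.5, z = 70 mm; 25.5 mm long, 7 mm thick, the next one 19 mm away. rad: -0.3 off, leaning to -x (robot side); +0.3 on, leaning to +x (bench side). About 1 N at its tip moves it; pushed past upright (0) it snaps over and stays
- sw2 (a joint): Steel lever 2, second in the row, for the second bench place. In the controller's frame it pivots about y at x = 0, y = +28.5, z = 70 mm; 25.5 mm long, 7 mm thick, the next one 19 mm away. rad: -0.3 off, leaning to -x (robot side); +0.3 on, leaning to +x (bench side). About 1 N at its tip moves it; pushed past upright (0) it snaps over and stays
- sw3 (a joint): Steel lever 3, third in the row, for the third bench place. In the controller's frame it pivots about y at x = 0, y = +9.5, z = 70 mm; 25.5 mm long, 7 mm thick, the next one 19 mm away. rad: -0.3 off, leaning to -x (robot side); +0.3 on, leaning to +x (bench side). About 1 N at its tip moves it; pushed past upright (0) it snaps over and stays
- sw4 (a joint): Steel lever 4, fourth in the row, for the fourth bench place. In the controller's frame it pivots about y at x = 0, y = -9.5, z = 70 mm; 25.5 mm long, 7 mm thick, the next one 19 mm away. rad: -0.3 off, leaning to -x (robot side); +0.3 on, leaning to +x (bench side). About 1 N at its tip moves it; pushed past upright (0) it snaps over and stays
- sw5 (a joint): Steel lever 5, fifth in the row, for the fifth bench place. In the controller's frame it pivots about y at x = 0, y = -28.5, z = 70 mm; 25.5 mm long, 7 mm thick, the next one 19 mm away. rad: -0.3 off, leaning to -x (robot side); +0.3 on, leaning to +x (bench side). About 1 N at its tip moves it; pushed past upright (0) it snaps over and stays
- sw6 (a joint): Steel lever 6, sixth (rightmost) in the row, for the sixth (rightmost) bench place. In the controller's frame it pivots about y at x = 0, y = -47.5, z = 70 mm; 25.5 mm long, 7 mm thick, the next one 19 mm away. rad: -0.3 off, leaning to -x (robot side); +0.3 on, leaning to +x (bench side). About 1 N at its tip moves it; pushed past upright (0) it snaps over and stays
- place1 (a point): Centre of the first (leftmost) standing place of the watering bench, on its floor, below the copper spout of its own valve; the six places lie 85 mm apart along y
- place2 (a point): Centre of the second standing place of the watering bench, on its floor, below the copper spout of its own valve; the six places lie 85 mm apart along y
- place3 (a point): Centre of the third standing place of the watering bench, on its floor, below the copper spout of its own valve; the six places lie 85 mm apart along y
- place4 (a point): Centre of the fourth standing place of the watering bench, on its floor, below the copper spout of its own valve; the six places lie 85 mm apart along y
- place5 (a point): Centre of the fifth standing place of the watering bench, on its floor, below the copper spout of its own valve; the six places lie 85 mm apart along y
- place6 (a point): Centre of the sixth (rightmost) standing place of the watering bench, on its floor, below the copper spout of its own valve; the six places lie 85 mm apart along y
- pine_a (a point): Small pine in a grey rectangular pot 66 x 72 x 40 mm, about 150 mm tall in all; stands within 12 mm of the centre of one of the six places. This point is the centre of the pot's underside. The other places hold two empty pots and a bare saucer, which want no water
- pine_b (a point): Small pine in a grey rectangular pot 70 x 70 x 34 mm, about 150 mm tall in all; stands within 12 mm of the centre of one of the six places. This point is the centre of the pot's underside. The other places hold two empty pots and a bare saucer, which want no water
- pine_c (a point): Small pine in a grey rectangular pot 64 x 70 x 46 mm, about 150 mm tall in all; stands within 12 mm of the centre of one of the six places. This point is the centre of the pot's underside. The other places hold two empty pots and a bare saucer, which want no water
- tray_a: Lower tray of the pile on the table: a narrow brown rectangular drip tray, 180 mm long (y) x 66 mm wide (x) x 16 mm high, flat floor the full size of its outline, 4 mm walls, about 0.22 kg, origin at the centre of its underside, z up
- tray_b: Upper tray of the pile, lying squarely on tray_a; a narrow brown rectangular drip tray, 180 mm long (y) x 66 mm wide (x) x 16 mm high, flat floor the full size of its outline, 4 mm walls, about 0.22 kg, origin at the centre of its underside, z up
- tray_c: The stray tray, lying across the two U handles of the controller just above the levers, its underside 105 mm above the table; a narrow brown rectangular drip tray, 180 mm long (y) x 66 mm wide (x) x 16 mm high, flat floor the full size of its outline, 4 mm walls, 0.15 to 0.31 kg, origin at the centre of its underside, z up
- mister: Spray bottle standing on the table between the controller and the pile, 60 mm across and 180 mm tall; origin at the centre of its underside
- spool: Spool of copper wire, 68 mm across, 36 mm high, at the right of the table; origin at the centre of its underside
- paste_jar: Jar, 58 mm across, 55 mm high, at the left of the table; origin at the centre of its underside
Mind the look-alikes: they are no part of the job. Leave any yellow look-alike of the tray_b alone.

How it is judged (in metres and radians):
At the end, for the whole second after the job is handed in: Every lever is fully over (beyond 0.2 rad): on if a pine stands within 35 mm of the place of its number, else off. tray_c lies level, still and released on tray_b, and tray_b on tray_a, each within 8 mm both ways and 0.1 rad of the one below; tray_a flat, within 30 mm of its start (((horizontal distance between any of pine_a, pine_b, pine_c and place1 below 0.035 m and value of joint sw1 above 0.2 rad) or (not (horizontal distance between any of pine_a, pine_b, pine_c and place1 below 0.035 m) and value of joint sw1 below -0.2 rad)) and ((horizontal distance between any of pine_a, pine_b, pine_c and place2 below 0.035 m and value of joint sw2 above 0.2 rad) or (not (horizontal distance between any of pine_a, pine_b, pine_c and place2 below 0.035 m) and value of joint sw2 below -0.2 rad)) and ((horizontal distance between any of pine_a, pine_b, pine_c and place3 below 0.035 m and value of joint sw3 above 0.2 rad) or (not (horizontal distance between any of pine_a, pine_b, pine_c and place3 below 0.035 m) and value of joint sw3 below -0.2 rad)) and ((horizontal distance between any of pine_a, pine_b, pine_c and place4 below 0.035 m and value of joint sw4 above 0.2 rad) or (not (horizontal distance between any of pine_a, pine_b, pine_c and place4 below 0.035 m) and value of joint sw4 below -0.2 rad)) and ((horizontal distance between any of pine_a, pine_b, pine_c and place5 below 0.035 m and value of joint sw5 above 0.2 rad) or (not (horizontal distance between any of pine_a, pine_b, pine_c and place5 below 0.035 m) and value of joint sw5 below -0.2 rad)) and ((horizontal distance between any of pine_a, pine_b, pine_c and place6 below 0.035 m and value of joint sw6 above 0.2 rad) or (not (horizontal distance between any of pine_a, pine_b, pine_c and place6 below 0.035 m) and value of joint sw6 below -0.2 rad)) and x of tray_c in the frame of tray_b between -0.008 and 0.008 m and y of tray_c in the frame of tray_b between -0.008 and 0.008 m and z of tray_c in the frame of tray_b between 0.013 and 0.019 m and angle between the y axis of tray_c and the y axis of tray_b, either way round below 0.1 rad and x of tray_b in the frame of tray_a between -0.008 and 0.008 m and y of tray_b in the frame of tray_a between -0.008 and 0.008 m and z of tray_b in the frame of tray_a between 0.013 and 0.019 m and angle between the y axis of tray_b and the y axis of tray_a, either way round below 0.1 rad and angle between tray_c's own z axis and vertical below 0.06 rad and height (world z) of tray_a below 0.005 m and distance of tray_a from where it was at the start of the episode below 0.03 m and linear speed of tray_c below 0.02 m/s and contact force between the fingers and tray_c below 0.1 N); the robot touches nothing.
It fails at once if a potted pine is shoved more than 20 mm or tipped ((distance of pine_a from where it was at the start of the episode above 0.02 m or angle between pine_a's own z axis and vertical above 0.3 rad) or (distance of pine_b from where it was at the start of the episode above 0.02 m or angle between pine_b's own z axis and vertical above 0.3 rad) or (distance of pine_c from where it was at the start of the episode above 0.02 m or angle between pine_c's own z axis and vertical above 0.3 rad)).
It fails at once if the spray bottle, the wire spool or the jar is shoved more than 30 mm or knocked over ((distance of mister from where it was at the start of the episode above 0.03 m or angle between mister's own z axis and vertical above 0.5 rad) or (distance of spool from where it was at the start of the episode above 0.03 m or angle between spool's own z axis and vertical above 0.5 rad) or (distance of paste_jar from where it was at the start of the episode above 0.03 m or angle between paste_jar's own z axis and vertical above 0.5 rad)).
It fails at once if the stray tray is let fall (moves faster than 0.5 m/s out of the fingers) (linear speed of tray_c above 0.5 m/s and contact force between the fingers and tray_c below 0.1 N).
It also fails if it takes over 67 s, if anything falls off the work surface, if the arm or the gripper's body presses on something with over 40 N, if the wrist force passes 120 N, or if a joint passes its speed limit or range.

ROBOT

A 7-joint arm with a two-finger parallel gripper is mounted at the origin on the work surface. World frame = base frame: x ahead of the robot, y to its left, z up, the work surface at z = 0. Lengths are in mm, angles in rad, forces in N, time in s.
With the tool pointing down it reaches from about 400 to 850 mm from the base axis. Payload 6.9 kg.
Tool frame: the origin (TCP) lies at the very end of the fingers, on their centre line; the grasp point (between the pads) lies manip.grasp_offset behind it (manip.grasp_offset is the distance from the TCP to the grasp point, in mm); y points along the fingers, z is the direction in which the jaws open and shut, and the axes are right-handed (so a half turn about y gives the same grasp; the last joint's range is limited). The gripper opens to 85 mm and grips with 20 to 120 N. Pads are 22 mm wide; open, the fingers measure 114 mm over their backs; the gripper's body (76 mm by 85 mm) begins 54 mm behind the grasp point. The pads swing forward as they close: fully open they stand 13 mm farther back than shut.
Start: joints at [1.393, 0.507, -0.238, 1.5, 0.126, 1.149, -0.155], TCP at [174.374, -600.171, 231.275] pointing down, gripper open.
Joint ranges: [-3.08, 3.08], [-0.24, 2.05], [-1.43, 1.35], [0, 2.5], [-1.52, 4.66], [0.17, 1.96], [-2.89, 2.89]. Speed limits (rad/s): [2.39, 2.39, 3.14, 3.14, 3.14, 3.14, 3.14].

INTERFACE

Orientations are given as a unit quaternion [w, x, y, z].
In Python, from plant import manip gives the robot as it stands. The module is installed in compiled form; this text tells all that it offers.
- The arm moves only by the tool servo_tool, never from a script. Its argument "increments" is a list of rows, each a list of 3 entries, a list of its own where there are three numbers: the turn, a rotation vector about the tool's x, y, z in rad, then the shift along the tool's x, y, z in m, then the opening in per cent of the stroke, from 0 (shut) to 100 (fully open). In form: [[[ax, ay, az], [tx, ty, tz], grip], ...]. A call has 1 to 12 rows; each row is the pose to reach, as a shift and turn from the pose commanded when the call began, along the tool's axes at that moment; what a row does not reach only later rows make up. A row lasts 1/12 s, in which the tool goes at most 41.7 mm and 7.16 degrees, less where a joint would pass 70% of its speed; a pose out of reach is approached as far as the arm can. A call with a gripper value outside its range is refused whole. The fingers move at their own pace and stop on an object; the grip force is fixed at half the most. Time passes only in rows, so rows that repeat a pose let the fingers close. It gives the time, the measured TCP pose, the force and the opening at its end, in the units of the state.
- manip.state(): the state, without advancing time (a new reading comes with each control period).
- manip.get_image(name): name is "scene" or "top" or "wrist"; returns the picture (420x560x3 uint8, red, green, blue); there is no depth.
- manip.get_calibration(name): a dict with "mtx" (3x3 intrinsics, pixels), "extrinsics" (4x4, takes a point from camera to world coordinates); the wrist camera has in their place "mount" (4x4, takes a point from camera to tool coordinates, whose origin is the TCP and whose axes are the tool frame's). Camera axes: x right, y down, z forward; pixel columns grow to the right and rows downward; lengths in mm; the calibration is good to about 2 mm. A picture is of the moment at which its call begins: read the wrist's pose just before it. get_calibration takes no time and is no camera call.
- manip.close_job(): hands the job in, once; it reports no verdict.
Trained networks look in the newest picture that a camera, given by its name, has taken for a name from the list of things; names that differ only in an ending like _2 or _b are one class to them, and where a whole thing is asked for, a point or a joint stands for the part that bears it (a point fixed in the world has none). Each returns a list of dicts, best first, with "confidence" (0 to 1); they miss things now and then, are a little off and sometimes report something else, mostly with a low value. They report only what shows in the picture. A call takes as long as a camera call. They do not tell look-alikes from the thing itself.
- manip.boxes_of(camera, label): "bbox" ([centre column, centre row, width, height] in pixels, round what is visible of it).
- manip.outline_of(camera, label): "pixels" (420x560 bool, what is visible of it) and "bbox" ([centre column, centre row, width, height] in pixels, round what is visible of it).
- manip.mark_of(camera, label): "uv" ([column, row] in pixels: a listed point, or the origin of a listed thing).
The state is a dict: "t": time; "qpos": joint angles; "qvel": joint speeds; "tau": joint torques, N m; "tcp_pos": TCP position; "tool_rot": TCP orientation; "force": force on the tool from outside, world axes, zero at the start; "wrist_torque": the same for the moment, N m; "opening": finger opening in mm.
Only numpy, scipy, OpenCV 4.12 (cv2) and the standard library are available. Lean on these libraries where they do the work, as an engineer would, in place of code of your own. Each camera call takes 0.05 s, during which the arm holds its last target. There are 200 camera calls.

## Working session

There is one attempt and no reset: what is moved stays moved. The work goes in short steps, Python scripts to look and compute and a tool call to move; the robot and the scene stay as the last step left them, time stands still between calls to the robot, and variables do not carry over. Pictures are saved under pics/ and viewed, on a budget of 10 in all, crops included, one or two more only if the job needs it, and the job is handed in when it is done.

Besides the shell and the picture viewer there is one more tool, called after "Request:" by a JSON object that holds its "name" and its "arguments". servo_tool: Moves the arm, as the interface text tells. Its arguments: {"type":"object","properties":{"increments":{"type":"array","items":{"type":"array"}}},"required":["increments"]}

```bash
mkdir -p pics; python3 - <<'E'
from plant import manip
import cv2,numpy as np
s=manip.state();print({k:(np.round(v,3).tolist()) for k,v in s.items()},manip.grasp_offset)
for c in("scene","top"):
    im=manip.get_image(c);cv2.imwrite(f"pics/{c}0.png",im[:,:,::-1])
    k=manip.get_calibration(c);print(c,k["mtx"].round(1).tolist(),k["extrinsics"].round(3).tolist())
print(manip.get_calibration("wrist"))
E
```

```text
{'t': 0.0, 'qpos': [1.393, 0.508, -0.238, 1.501, 0.126, 1.149, -0.155], 'qvel': [0.001, 0.002, 0.001, -0.001, -0.001, -0.0, -0.001], 'tau': [-0.002, -62.061, -2.187, -24.966, 0.013, 0.012, 0.0], 'tcp_pos': [174.198, -599.701, 230.445], 'tool_rot': [0.1, -0.1, 0.701, -0.699], 'force': [-0.342, -0.134, 0.23], 'wrist_torque': [-0.003, 0.048, 0.008], 'opening': 85.45} 18.700000000000003
scene [[445.9, 0.0, 277.7], [0.0, 445.9, 199.2], [0.0, 0.0, 1.0]] [[-0.742, 0.349, -0.572, 1165.183], [0.67, 0.373, -0.642, 773.587], [-0.011, -0.86, -0.511, 718.649], [0.0, 0.0, 0.0, 1.0]]
top [[480.9, 0.0, 286.6], [0.0, 480.9, 198.5], [0.0, 0.0, 1.0]] [[0.02, -0.999, 0.047, 388.903], [-1.0, -0.021, -0.022, 14.988], [0.023, -0.047, -0.999, 1546.297], [0.0, 0.0, 0.0, 1.0]]
{'mtx': array([[319.81526286,   0.        , 277.32581212],
       [  0.        , 319.81526286, 211.67743921],
       [  0.        ,   0.        ,   1.        ]]), 'mount': array([[ 1.55835074e-03,  9.50782391e-01,  3.09855478e-01,
        -7.93915037e+01],
       [-7.69786092e-04, -3.09854622e-01,  9.50783635e-01,
        -1.42507195e+02],
       [ 9.99998489e-01, -1.72017682e-03,  2.49036883e-04,
        -1.70333391e-01],
       [ 0.00000000e+00,  0.00000000e+00,  0.00000000e+00,
         1.00000000e+00]])}
```

View pics/scene0.png

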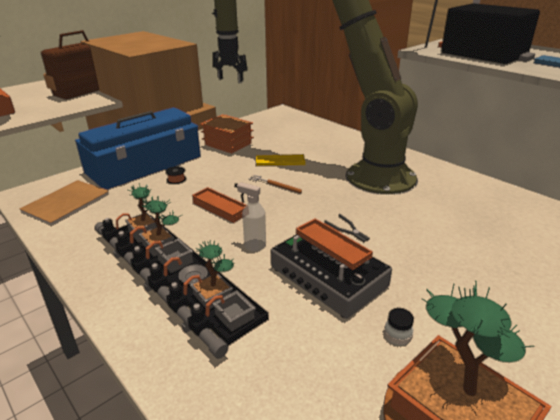

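View pics/top0.png

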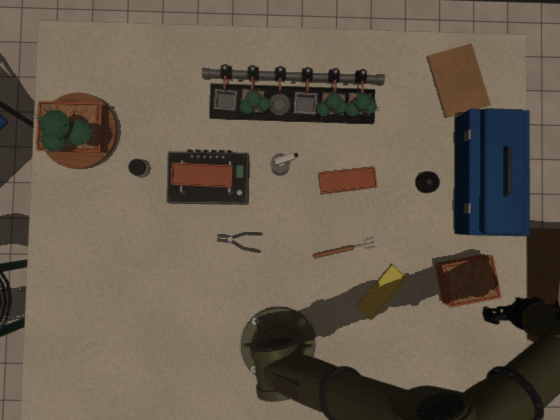

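Places from the left in the top view: empty pot (226,98), pine (253,100), saucer (279,103), empty pot (305,102), pine (333,103), pine (362,102), so switches 2, 5 and 6 should be on. The scene view shows the same order.

Tray candidates (top view): brown on the controller (201,175) = tray_c, brown on the table (347,180) = pile, yellow (382,291) = look-alike. The brown crate at (468,279) and the board at (458,80) are something else.

```bash
cat > h.py <<'E'
from plant import manip
import cv2,numpy as np
from scipy.spatial.transform import Rotation as R
def tool():
    s=manip.state();q=s["tool_rot"];T=np.eye(4);T[:3,:3]=R.from_quat([q[1],q[2],q[3],q[0]]).as_matrix();T[:3,3]=s["tcp_pos"];return T
def cam(c):
    k=manip.get_calibration(c)
    return k["mtx"],(tool()@k["mount"] if c=="wrist" else k["extrinsics"])
def toplane(uv,z,K,E):
    uv=np.atleast_2d(uv).astype(float);d=np.c_[(uv-K[[0,1],2])/[K[0,0],K[1,1]],np.ones(len(uv))]@E[:3,:3].T
    return E[:3,3]+d*((z-E[2,3])/d[:,2])[:,None]
def proj(P,K,E):
    p=(np.atleast_2d(P)-E[:3,3])@E[:3,:3];return (p@K.T)[:,:2]/p[:,2:]
def rect(mask,z,K,E):
    n,l,st,_=cv2.connectedComponentsWithStats(mask.astype(np.uint8));mask=l==1+np.argmax(st[1:,4])
    v,u=np.nonzero(mask);p=toplane(np.c_[u,v],z,K,E)[:,:2].astype(np.float32)
    (c,wh,a)=cv2.minAreaRect(p);w=p-p.mean(0);val,vec=np.linalg.eigh(np.cov(w.T));d=vec[:,1]*np.sign(vec[1,1])
    return p.mean(0).round(1),np.round(c,1),np.round(wh,1),"rect deg",round(a,1),"yaw of long axis from +y",round(float(np.arctan2(-d[0],d[1])),3)
def delta(pos,yaw):
    "tool turn (about y) and shift to reach tcp pos, pointing down, with jaw axis at angle yaw from +-x"
    T=tool();c=[]
    for s in(1,-1):
        z=s*np.array([np.cos(yaw),np.sin(yaw),0]);y=np.array([0,0,-1.]);M=np.c_[np.cross(y,z),y,z]
        c.append(R.from_matrix(T[:3,:3].T@M).as_rotvec().round(4))
    print("turn options",c[0],c[1],"shift m",((T[:3,:3].T@(np.array(pos)-T[:3,3]))/1000).round(4),"tcp",T[:3,3].round(1))
E
python3 - <<'E'
from h import *
K,E=cam("top");manip.get_image("top")
for lab,z in(("tray_c",121),("controller",65)):
    for o in manip.outline_of("top",lab)[:5]:
        print(lab,round(o["confidence"],2),np.round(o["bbox"]),*rect(o["pixels"],z if o["bbox"][0]<260 else 32,K,E))
for lab in("mister","spool","paste_jar"):
    for o in manip.mark_of("top",lab)[:2]: print(lab,round(o["confidence"],2),toplane(o["uv"],0,K,E).round())
for i in "abc":
    print([(round(o["confidence"],2),toplane(o["uv"],0,K,E).round()[0].tolist()) for o in manip.mark_of("top","pine_"+i)[:4]])
for i in range(1,7): print(i,[(round(o["confidence"],2),toplane(o["uv"],0,K,E).round()[0].tolist()) for o in manip.mark_of("top","place%d"%i)[:2]])
print(tool().round(3))
im=cv2.imread("pics/top0.png")[130:230,150:400];cv2.imwrite("pics/crop.png",cv2.resize(im,None,fx=3,fy=3,interpolation=2))
E
```

```text
tray_c 0.94 [345. 180.  60.  24.] [ 524.2 -207.8] [ 523.8 -208.2] [ 69.  184.2] rect deg 7.4 yaw of long axis from +y 0.139
tray_c 0.74 [200. 172.  62.  23.] [521.4 236.9] [521.9 237.3] [178.2  67.4] rect deg 88.6 yaw of long axis from +y -0.015
tray_c 0.63 [381. 291.  52.  56.] [ 173.6 -320.1] [ 173.6 -320.7] [ 68. 177.] rect deg 50.0 yaw of long axis from +y 0.885
tray_c 0.38 [283. 164.  27.  22.] [572.9  -0.7] [569.5  -6.7] [69.9 85.5] rect deg 1.3 yaw of long axis from +y 0.745
controller 0.9 [207. 179.  82.  52.] [514.1 217.9] [520.  226.9] [167.1 248.9] rect deg 1.3 yaw of long axis from +y 0.059
mister 0.77 [[578.   6.   0.]]
mister 0.71 [[ 778. -237.    0.]]
spool 0.86 [[ 527. -476.    0.]]
spool 0.56 [[ 781. -160.    0.]]
paste_jar 0.84 [[555. 452.   0.]]
[(0.86, [776.0, 96.0, 0.0]), (0.67, [766.0, -244.0, 0.0]), (0.59, [769.0, -156.0, 0.0]), (0.46, [552.0, 452.0, 0.0])]
[(0.86, [776.0, 96.0, 0.0]), (0.67, [766.0, -244.0, 0.0]), (0.59, [769.0, -156.0, 0.0]), (0.46, [552.0, 452.0, 0.0])]
[(0.86, [776.0, 96.0, 0.0]), (0.67, [766.0, -244.0, 0.0]), (0.59, [769.0, -156.0, 0.0]), (0.46, [552.0, 452.0, 0.0])]
1 [(0.97, [771.0, -245.0, 0.0]), (0.83, [762.0, -71.0, 0.0])]
2 [(0.97, [771.0, -245.0, 0.0]), (0.83, [762.0, -71.0, 0.0])]
3 [(0.97, [771.0, -245.0, 0.0]), (0.83, [762.0, -71.0, 0.0])]
4 [(0.97, [771.0, -245.0, 0.0]), (0.83, [762.0, -71.0, 0.0])]
5 [(0.97, [771.0, -245.0, 0.0]), (0.83, [762.0, -71.0, 0.0])]
6 [(0.97, [771.0, -245.0, 0.0]), (0.83, [762.0, -71.0, 0.0])]
[[-9.60000e-01 -0.00000e+00  2.79000e-01  1.74365e+02]
 [-2.79000e-01  0.00000e+00 -9.60000e-01 -6.00154e+02]
 [-0.00000e+00 -1.00000e+00 -0.00000e+00  2.31276e+02]
 [ 0.00000e+00  0.00000e+00  0.00000e+00  1.00000e+00]]
```

View pics/crop.png

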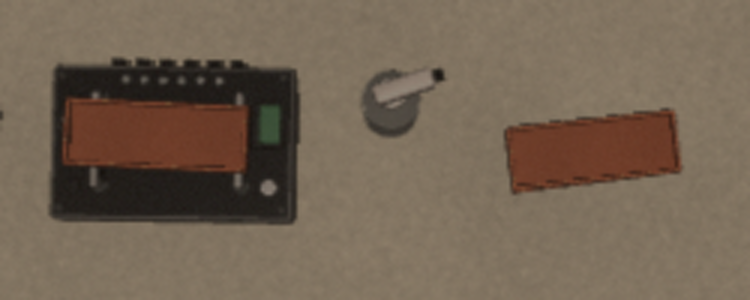

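The crop confirms my choice: the brown tray on the controller handles at top-view (202,175), and the brown pile at (348,180). I'll go over the pile first for a wrist look.

Request:
{"name": "servo_tool", "arguments": {"increments": [[[0,-0.12,0],[0,-0.03,0],100],[[0,-1.427,0],[-0.463,-0.1,-0.34],100],[[0,-1.427,0],[-0.463,-0.1,-0.34],100],[[0,-1.427,0],[-0.463,-0.1,-0.34],100],[[0,-1.427,0],[-0.463,-0.1,-0.34],100],[[0,-1.427,0],[-0.463,-0.1,-0.34],100],[[0,-1.427,0],[-0.463,-0.1,-0.34],100],[[0,-1.427,0],[-0.463,-0.1,-0.34],100],[[0,-1.427,0],[-0.463,-0.1,-0.34],100],[[0,-1.427,0],[-0.463,-0.1,-0.34],100],[[0,-1.427,0],[-0.463,-0.1,-0.34],100],[[0,-1.427,0],[-0.463,-0.1,-0.34],100]]}}

```text
t: 1.85
tcp_pos: [452.1, -237.7, 317.3]
tool_rot: [-0.535, 0.535, -0.462, 0.463]
force: [0.1, 0.2, 0.2]
opening: 85.7
```

```bash
python3 - <<'E'
from h import *
delta([524,-144,330],0.139)
E
```

```text
turn options [-0.0004  0.0064  0.0008] [ 1.2000e-03 -3.1351e+00  6.0000e-04] shift m [-0.0822 -0.0127  0.0847] tcp [ 452.1 -237.7  317.3]
```

Request:
{"name": "servo_tool", "arguments": {"increments": [[[0,0.006,0],[-0.082,-0.0127,0.085],100],[[0,0.006,0],[-0.082,-0.0127,0.085],100],[[0,0.006,0],[-0.082,-0.0127,0.085],100],[[0,0.006,0],[-0.082,-0.0127,0.085],100],[[0,0.006,0],[-0.082,-0.0127,0.085],100]]}}

```text
t: 2.27
tcp_pos: [525.3, -143.7, 329.6]
tool_rot: [0.534, -0.533, 0.464, -0.464]
force: [-1.3, -1.1, -0.6]
opening: 85.5
```

```bash
cat > look.py <<'E'
import sys
from h import *
name=sys.argv[1]
K,E=cam("wrist");im=manip.get_image("wrist");cv2.imwrite(f"pics/{name}.png",im[:,:,::-1])
print(tool()[:3,3].round(1))
hsv=cv2.cvtColor(im,cv2.COLOR_RGB2HSV)
m=((hsv[:,:,0]<14)&(hsv[:,:,1]>120)&(hsv[:,:,2]>40)).astype(np.uint8)
for z in map(float,sys.argv[2:]):
    print("colour",z,*rect(m,z,K,E))
    for o in manip.outline_of("wrist","tray_c")[:2]: print(round(o["confidence"],2),np.round(o["bbox"]),*rect(o["pixels"],z,K,E))
E
python3 look.py w1 32
```

```text
[ 524.4 -145.8  329.3]
colour 32.0 [ 524.2 -203.5] [ 524.8 -208.8] [ 65.2 180.6] rect deg 7.8 yaw of long axis from +y 0.131
0.66 [ 50. 245. 101. 106.] [ 193.4 -313.8] [ 187.7 -311.9] [ 77.7 171.9] rect deg 49.5 yaw of long axis from +y 0.786
0.55 [271. 209.  48. 120.] [ 524.6 -203.2] [ 525.3 -208.6] [ 67.5 183.9] rect deg 6.3 yaw of long axis from +y 0.126
```

View pics/w1.png

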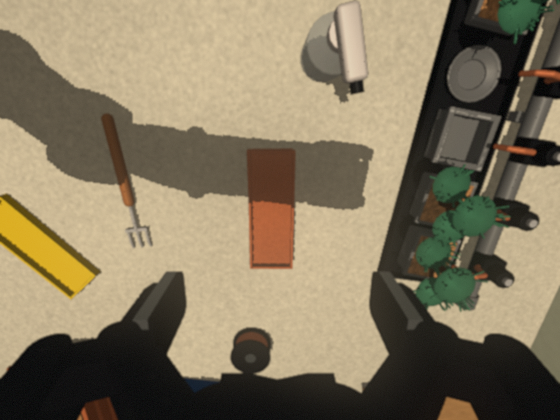

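Pile rim at wrist pixels (271,209), world (524.8, -208.6), yaw 0.135. The bench again reads pine, saucer, empty pot, pine, pine. On to tray_c.

Request:
{"name": "servo_tool", "arguments": {"increments": [[[0,0.14,0],[-0.414,0,0.055],100],[[0,0.14,0],[-0.414,0,0.055],100],[[0,0.14,0],[-0.414,0,0.055],100],[[0,0.14,0],[-0.414,0,0.055],100],[[0,0.14,0],[-0.414,0,0.055],100],[[0,0.14,0],[-0.414,0,0.055],100],[[0,0.14,0],[-0.414,0,0.055],100],[[0,0.14,0],[-0.414,0,0.055],100],[[0,0.14,0],[-0.414,0,0.055],100],[[0,0.14,0],[-0.414,0,0.055],100],[[0,0.14,0],[-0.414,0,0.055],100],[[0,0.14,0],[-0.414,0,0.055],100]]}}

```text
t: 3.37
tcp_pos: [523.2, 272.8, 329.0]
tool_rot: [0.499, -0.499, 0.501, -0.501]
force: [1.1, -0.7, -0.2]
opening: 85.4
```

```bash
python3 look.py w2 121; python3 -c "
from h import *
delta([522,237,160],-0.015)"
```

```text
[524.1 270.4 329. ]
colour 121.0 [522.2 246.3] [521.9 239.1] [181.8  68.5] rect deg 88.0 yaw of long axis from +y -0.029
0.78 [279. 206.  61. 150.] [522.3 245.8] [522.5 238.6] [181.6  67.5] rect deg 88.1 yaw of long axis from +y -0.026
0.54 [283. 378.  15.   6.] [525.7  -1.1] [524.9  -1.2] [ 7.  22.2] rect deg 89.8 yaw of long axis from +y -1.415
turn options [0.     0.0054 0.0018] [ 2.7000e-03 -3.1362e+00 -1.0000e-04] shift m [ 0.0318  0.1691 -0.0023] tcp [524.6 269.  329.1]
```

View pics/w2.png

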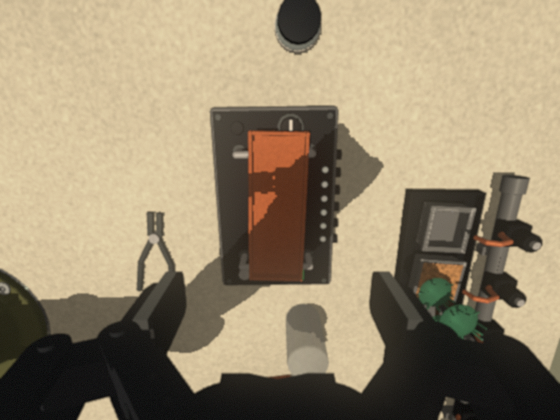

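Tray rim spans pixels (248-309, 132-280), centre (522, 238.5), yaw -0.03; no look-alike nearby. Grasping.

Request:
{"name": "servo_tool", "arguments": {"increments": [[[0,0.02,0],[0.031,0.04,-0.0025],100],[[0,0.02,0],[0.031,0.08,-0.0025],100],[[0,0.02,0],[0.031,0.12,-0.0025],100],[[0,0.02,0],[0.031,0.16,-0.0025],100],[[0,0.02,0],[0.031,0.19,-0.0025],100],[[0,0.02,0],[0.031,0.21,-0.0025],100],[[0,0.02,0],[0.031,0.225,-0.0025],100],[[0,0.02,0],[0.031,0.235,-0.0025],100],[[0,0.02,0],[0.031,0.24,-0.0025],100],[[0,0.02,0],[0.031,0.24,-0.0025],100]]}}

```text
t: 4.3
tcp_pos: [521.5, 238.5, 89.0]
tool_rot: [-0.492, 0.493, -0.507, 0.507]
force: [-0.6, -0.3, 0.1]
opening: 85.5
```

```bash
python3 - <<'E'
from h import *
delta([522,238,89],-0.03);print(manip.state()["force"])
im=manip.get_image("wrist");cv2.imwrite("pics/w3.png",im[:,:,::-1])
E
```

```text
turn options [0.0005 0.0005 0.0011] [ 1.7000e-03 -3.1411e+00 -8.0000e-04] shift m [ 0.0005 -0.      0.0005] tcp [521.5 238.5  89. ]
[-0.5625719  -0.3193749   0.14779052]
```

View pics/w3.png

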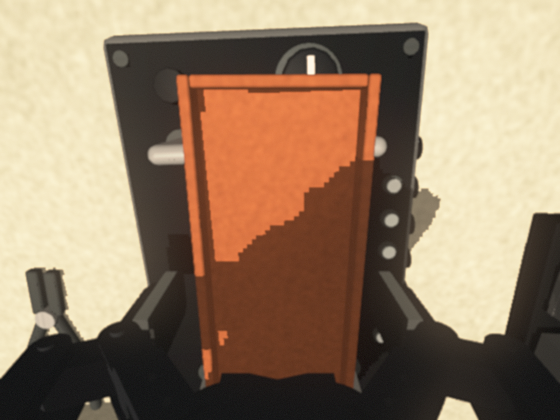

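The tray (columns 182-380) lies between the fingers (tips near 165 and 385), well centred. Closing.

Request:
{"name": "servo_tool", "arguments": {"increments": [[[0,0,0],[0,0,0],0],[[0,0,0],[0,0,0],0],[[0,0,0],[0,0,0],0],[[0,0,0],[0,0,0],0],[[0,0,0],[0,0,0],0],[[0,0,0],[0,0,0],0],[[0,0,0],[0,-0.002,0],0],[[0,0,0],[0,-0.006,0],0],[[0,0,0],[0,-0.012,0],0],[[0,0,0],[0,-0.02,0],0],[[0,0,0],[0,-0.03,0],0],[[0,0,0],[0,-0.03,0],0]]}}

```text
t: 5.35
tcp_pos: [522.0, 241.2, 121.8]
tool_rot: [-0.494, 0.492, -0.506, 0.507]
force: [-0.0, 0.8, -2.4]
opening: 64.6
```

```bash
python3 look.py w4 154 | head -2; python3 -c "
from h import *
print(manip.state()['force'],manip.state()['opening'])
delta([525,-208.5,220],0.135)"
```

```text
[521.8 241.  120.9]
colour 154.0 [522.7 278.1] [522.5 266.7] [124.7  65.1] rect deg 88.2 yaw of long axis from +y -0.029
[ 0.03651568  0.26433698 -3.08765817] 64.80961445686943
turn options [-0.0013 -0.1622 -0.0005] [ 7.0000e-04  2.9794e+00 -2.0000e-03] shift m [ 0.4487 -0.1001  0.0159] tcp [521.5 240.6 120.2]
```

View pics/w4.png

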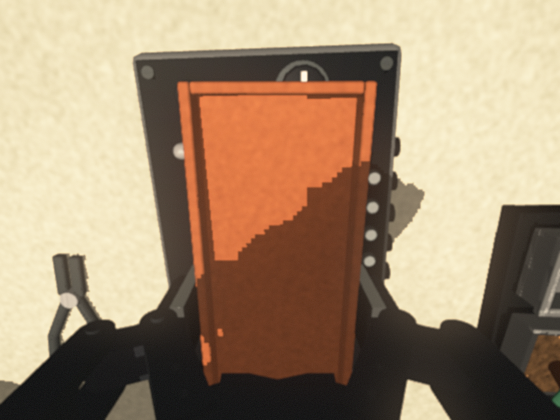

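```bash
python3 - <<'E'
from h import *
k=manip.get_calibration("wrist");K=k["mtx"];M=k["mount"];T=tool()
# tool-frame: plane tool y=-h ; swap axes so "z"=-y
S=np.eye(4);S[:3,:3]=[[1,0,0],[0,0,1],[0,-1,0]]
for h in(28,30,32,34,36):
    print(h,toplane([[179,83],[377,83],[208,380],[350,380]],h,K,S@M)[:,:2].round(1).tolist())
E
```

```text
28 [[-87.2, -32.7], [-87.1, 33.2], [38.3, -31.7], [38.4, 32.8]]
30 [[-87.1, -32.2], [-87.0, 32.6], [36.3, -31.2], [36.3, 32.3]]
32 [[-87.0, -31.6], [-86.9, 32.0], [34.2, -30.6], [34.3, 31.7]]
34 [[-86.8, -31.0], [-86.7, 31.5], [32.2, -30.0], [32.2, 31.1]]
36 [[-86.7, -30.4], [-86.6, 30.9], [30.1, -29.5], [30.2, 30.6]]
```

Request:
{"name": "servo_tool", "arguments": {"increments": [[[0,0,0],[0,-0.025,0],0],[[0,0,0],[0,-0.055,0],0],[[0,-0.01,0],[0.015,-0.085,0],0],[[0,-0.02,0],[0.04,-0.1,0.001],0],[[0,-0.03,0],[0.07,-0.1,0.002],0],[[0,-0.04,0],[0.1,-0.1,0.003],0],[[0,-0.05,0],[0.135,-0.1,0.005],0],[[0,-0.06,0],[0.17,-0.1,0.006],0],[[0,-0.07,0],[0.205,-0.1,0.007],0],[[0,-0.08,0],[0.24,-0.1,0.008],0],[[0,-0.09,0],[0.275,-0.1,0.0095],0],[[0,-0.1,0],[0.31,-0.1,0.011],0]]}}

```text
t: 6.45
tcp_pos: [523.1, -71.6, 219.2]
tool_rot: [-0.518, 0.518, -0.481, 0.481]
force: [0.6, 0.7, -3.2]
opening: 64.6
```

```bash
python3 -c "
from h import *
print(manip.state()['force'],manip.state()['opening'])
delta([524.5,-206,120],0.135)"
```

```text
[ 0.57879869  0.69076246 -3.17882446] 64.62754276007104
turn options [ 0.0005 -0.0615  0.0001] [-2.0000e-04  3.0801e+00  8.0000e-04] shift m [ 0.1341  0.0992 -0.0085] tcp [523.1 -71.6 219.2]
```

Request:
{"name": "servo_tool", "arguments": {"increments": [[[0,-0.015,0],[0.03,0,-0.002],0],[[0,-0.03,0],[0.06,0,-0.004],0],[[0,-0.045,0],[0.09,0,-0.006],0],[[0,-0.06,0],[0.12,0.005,-0.008],0],[[0,-0.0615,0],[0.134,0.03,-0.0085],0],[[0,-0.0615,0],[0.134,0.06,-0.0085],0],[[0,-0.0615,0],[0.134,0.09,-0.0085],0],[[0,-0.0615,0],[0.134,0.12,-0.0085],0],[[0,-0.0615,0],[0.134,0.145,-0.0085],0],[[0,-0.0615,0],[0.134,0.159,-0.0085],0],[[0,-0.0615,0],[0.134,0.159,-0.0085],0],[[0,-0.0615,0],[0.134,0.159,-0.0085],0]]}}

```text
t: 7.45
tcp_pos: [524.6, -203.8, 59.9]
tool_rot: [-0.532, 0.533, -0.466, 0.464]
force: [1.1, -0.2, -1.7]
opening: 64.8
```

```bash
python3 -c "
from h import *
print(manip.state()['force'],manip.state()['opening'])
delta([524.5,-206,30],0.135)
K,E=cam('wrist');im=manip.get_image('wrist')
cv2.imwrite('pics/w5.png',im[:,:,::-1])
c=np.array([524.8,-208.6]);a=.135;ex=np.array([np.cos(a),np.sin(a)]);ey=np.array([-np.sin(a),np.cos(a)])
for z in(32,0): print('expected pile corners px',proj([[*(c+sx*33*ex+90*ey),z] for sx in(-1,1)],K,E).round().tolist())
"
```

```text
[ 1.13028392 -0.16113594 -1.71355125] 64.82430351974075
turn options [ 0.0016 -0.0001 -0.0012] [1.8000e-03 3.1414e+00 2.6000e-03] shift m [ 0.0023  0.0299 -0.0003] tcp [ 524.6 -203.8   59.9]
expected pile corners px [[211.0, 96.0], [342.0, 95.0]]
expected pile corners px [[222.0, 98.0], [332.0, 97.0]]
```

View pics/w5.png

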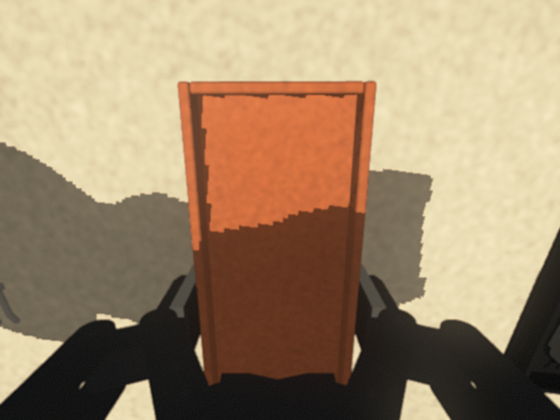

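Request:
{"name": "servo_tool", "arguments": {"increments": [[[0,0,0],[0.002,0.008,0],0],[[0,0,0],[0.002,0.018,0],0],[[0,0,0],[0.002,0.026,0],0],[[0,0,0],[0.002,0.032,0],0],[[0,0,0],[0.002,0.036,0],0],[[0,0,0],[0.002,0.038,0],0],[[0,0,0],[0.002,0.038,0],0]]}}

```text
t: 8.08
tcp_pos: [525.0, -205.9, 21.9]
tool_rot: [-0.532, 0.533, -0.466, 0.465]
force: [0.1, -0.5, -5.0]
opening: 64.7
```

```bash
python3 -c "
from h import *
print(manip.state()['force'],manip.state()['opening'])
delta([524.5,-206,16],0.135)
im=manip.get_image('scene')
cv2.imwrite('pics/s5.png',cv2.resize(im[160:250,170:290,::-1],None,fx=6,fy=6,interpolation=2))
"
```

```text
[ 0.05303008 -0.52101675 -5.02113682] 64.70986354669115
turn options [ 0.0009 -0.0004 -0.0004] [6.0000e-04 3.1412e+00 1.3000e-03] shift m [ 0.      0.0059 -0.0005] tcp [ 525.  -205.9   21.9]
```

View pics/s5.png

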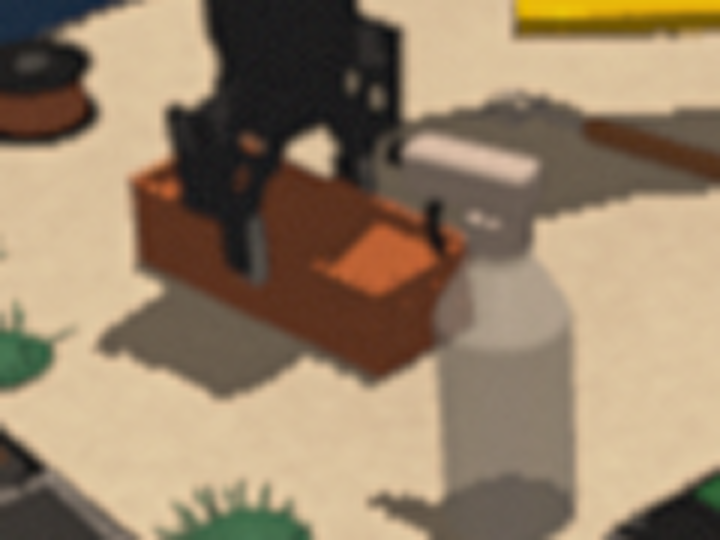

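The tray lines up flush with the pile in the scene view (crop edges 135-465), with a small gap left. I'll lower gently.

Request:
{"name": "servo_tool", "arguments": {"increments": [[[0,0,0],[0,0.0015,0],0],[[0,0,0],[0,0.003,0],0],[[0,0,0],[0,0.0045,0],0],[[0,0,0],[0,0.0045,0],0]]}}

```text
t: 8.47
tcp_pos: [525.4, -206.2, 18.4]
tool_rot: [-0.532, 0.532, -0.465, 0.466]
force: [-1.9, 0.6, 2.5]
opening: 65.0
```

Request:
{"name": "servo_tool", "arguments": {"increments": [[[0,0,0],[0,0.0005,0],0],[[0,0,0],[0,0.0005,0],0],[[0,0,0],[0,0.0005,0],100],[[0,0,0],[0,0.0005,0],100],[[0,0,0],[0,0.0005,0],100],[[0,0,0],[0,0.0005,0],100],[[0,0,0],[0,0.0005,0],100],[[0,0,0],[0,0.0005,0],100]]}}

```text
t: 9.13
tcp_pos: [525.4, -206.0, 17.4]
tool_rot: [0.533, -0.532, 0.465, -0.465]
force: [-1.1, -0.2, 0.3]
opening: 85.3
```

Request:
{"name": "servo_tool", "arguments": {"increments": [[[0,0,0],[0,-0.01,0],100],[[0,0,0],[0,-0.03,0],100],[[0,0,0],[0,-0.06,0],100],[[0,0,0],[0,-0.1,0],100],[[0,0,0],[-0.01,-0.14,0],100],[[0,0,0],[-0.03,-0.18,0.001],0],[[0,0,0],[-0.05,-0.21,0.003],0],[[0,0,0],[-0.062,-0.24,0.005],0],[[0,0,0],[-0.062,-0.24,0.007],0],[[0,0,0],[-0.062,-0.24,0.007],0]]}}

```text
t: 9.97
tcp_pos: [525.0, -142.5, 260.1]
tool_rot: [0.534, -0.532, 0.463, -0.466]
force: [-0.3, -0.4, -1.1]
opening: 25.7
```

```bash
python3 look.py w6 48; python3 - <<'E'
from h import *
im=manip.get_image("scene")
a=cv2.resize(im[160:250,170:290,::-1],(560,420),interpolation=2)
b=cv2.imread("pics/w6.png")
cv2.imwrite("pics/m6.png",cv2.resize(np.hstack([a,b]),(800,300)))
delta([524,265,300],-0.02)
E
```

```text
[ 523.9 -143.6  258.2]
colour 48.0 [ 524.9 -197.6] [ 525.3 -206.1] [ 65.5 182.4] rect deg 7.6 yaw of long axis from +y 0.165
0.95 [ 39. 281.  73.  89.] [ 234.8 -318.8] [ 225.3 -316.2] [ 76.3 110.1] rect deg 49.5 yaw of long axis from +y 0.44
0.87 [271. 229.  61. 146.] [ 525.1 -196.6] [ 525.2 -206.2] [ 67.9 182.5] rect deg 7.8 yaw of long axis from +y 0.173
turn options [ 2.000e-03  1.536e-01 -1.000e-04] [-2.0000e-04 -2.9879e+00 -3.0000e-03] shift m [-0.4057 -0.0435  0.0554] tcp [ 523.  -144.4  256.5]
```

View pics/m6.png

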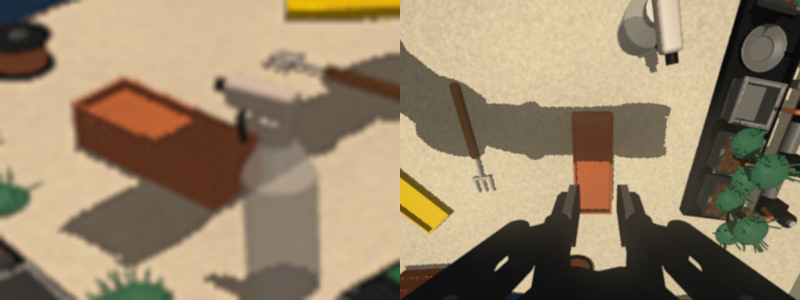

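The stack is flush in both views (top tray centre 525.2, -206.1, about 2.5 mm from the pile's measured centre). Now back to look at the levers.

Request:
{"name": "servo_tool", "arguments": {"increments": [[[0,0.02,0],[-0.02,-0.035,0.002],0],[[0,0.04,0],[-0.05,-0.0435,0.006],0],[[0,0.15,0],[-0.406,-0.0435,0.055],0],[[0,0.15,0],[-0.406,-0.0435,0.055],0],[[0,0.15,0],[-0.406,-0.0435,0.055],0],[[0,0.15,0],[-0.406,-0.0435,0.055],0],[[0,0.15,0],[-0.406,-0.0435,0.055],0],[[0,0.15,0],[-0.406,-0.0435,0.055],0],[[0,0.15,0],[-0.406,-0.0435,0.055],0],[[0,0.15,0],[-0.406,-0.0435,0.055],0],[[0,0.15,0],[-0.406,-0.0435,0.055],0],[[0,0.15,0],[-0.406,-0.0435,0.055],0]]}}

```text
t: 11.12
tcp_pos: [521.6, 272.3, 299.4]
tool_rot: [0.498, -0.498, 0.504, -0.5]
force: [-0.4, -0.1, -0.2]
opening: -0.1
```

Request:
{"name": "servo_tool", "arguments": {"increments": [[[0,0,0],[0,0.04,0],0],[[0,0,0],[0,0.06,0],0],[[0,0,0],[0,0.06,0],0],[[0,0,0],[0,0.06,0],0]]}}

```text
t: 11.45
tcp_pos: [523.8, 264.5, 239.5]
tool_rot: [0.494, -0.497, 0.505, -0.504]
force: [-0.6, -0.6, 0.1]
opening: -0.0
```

```bash
python3 - <<'E'
from h import *
K,E=cam("wrist");im=manip.get_image("wrist")
print(tool().round(3).tolist())
np.savez("v7.npz",im=im,K=K,E=E)
c=im[20:320,130:430,::-1];cv2.imwrite("pics/w7.png",cv2.resize(c,(600,600),interpolation=2))
E
```

```text
[[-0.016, -0.001, 1.0, 524.353], [-1.0, -0.0, -0.016, 265.36], [0.0, -1.0, -0.001, 241.026], [0.0, 0.0, 0.0, 1.0]]
```

View pics/w7.png

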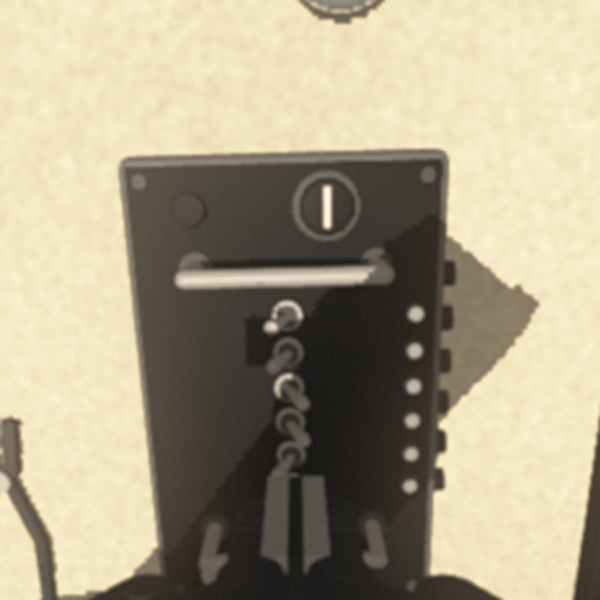

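Levers from the top (crop pixels): sw1 (287,315) off, sw2 (287,351) off, sw3 (288,386) on, sw4 (290,421) on, sw5 (291,455) off, sw6 hidden by the fingers. I need to flip 2 and 5 on, 3 and 4 off, and check 6. First I'll fit the controller pose.

```bash
python3 - <<'E'
from h import *
from scipy.optimize import least_squares
d=np.load("v7.npz");K,E=d["K"],d["E"]
# lens correction none; refine the rings by hand picks
ob=np.array([[0,47.5-19*i,67] for i in range(5)]+[[-80,125,65],[80,125,65]],float)
px=np.array([[287,315],[287,351],[288,386],[290,421],[291,455],[122,157],[447,151]])/2+[130,20]
def P(p): c,s=np.cos(p[2]),np.sin(p[2]);return np.c_[p[0]+c*ob[:,0]-s*ob[:,1],p[1]+s*ob[:,0]+c*ob[:,1],ob[:,2]]
f=least_squares(lambda p:(proj(P(p),K,E)-px).ravel(),[520,227,0]);print(f.x,(proj(P(f.x),K,E)-px).round(1).tolist())
np.save("ctl.npy",f.x)
c=f.x;R2=np.array([[np.cos(c[2]),-np.sin(c[2])],[np.sin(c[2]),np.cos(c[2])]])
for i in range(6): print("sw",i+1,(c[:2]+R2@[0,47.5-19*i]).round(1))
E
```

```text
[ 5.19389360e+02  2.28800329e+02 -5.22311869e-04] [[0.1, 0.6], [0.5, 0.9], [0.4, 1.1], [-0.3, 0.6], [-0.4, 0.1], [-4.7, -0.9], [4.4, -1.1]]
sw 1 [519.4 276.3]
sw 2 [519.4 257.3]
sw 3 [519.4 238.3]
sw 4 [519.4 219.3]
sw 5 [519.4 200.3]
sw 6 [519.4 181.3]
```

Request:
{"name": "servo_tool", "arguments": {"increments": [[[0,-0.016,0],[0.009,0.03,-0.02],0],[[0,-0.016,0],[0.009,0.06,-0.037],0],[[0,-0.016,0],[0.009,0.095,-0.037],0],[[0,-0.016,0],[0.009,0.125,-0.037],0],[[0,-0.016,0],[0.009,0.145,-0.037],0],[[0,-0.016,0],[0.009,0.157,-0.037],0],[[0,-0.016,0],[0.009,0.157,-0.037],0],[[0,-0.016,0],[0.009,0.157,-0.037],0]]}}

```text
t: 12.17
tcp_pos: [487.7, 258.1, 85.0]
tool_rot: [0.5, -0.5, 0.5, -0.5]
force: [-0.3, 0.0, 0.2]
opening: -0.0
```

```bash
python3 - <<'E'
from h import *
delta([487,257.3,84],0)
K,E=cam("wrist");im=manip.get_image("wrist");cv2.imwrite("pics/w8.png",im[:,:,::-1])
E
```

```text
turn options [-0.0011  0.0001 -0.0008] [-1.2000e-03 -3.1415e+00  1.7000e-03] shift m [ 0.0008  0.001  -0.0007] tcp [487.7 258.1  85. ]
```

View pics/w8.png

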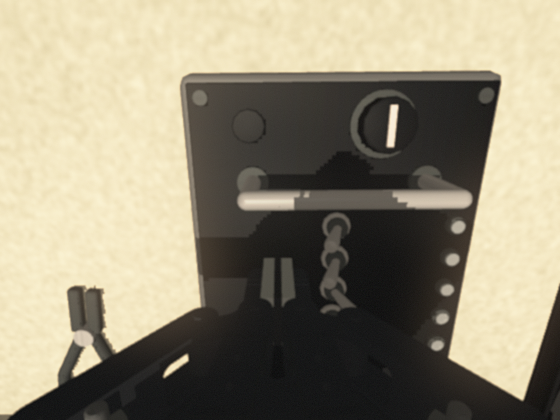

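Request:
{"name": "servo_tool", "arguments": {"increments": [[[0,0,0],[0.001,0.001,0.006],0],[[0,0,0],[0.001,0.001,0.012],0],[[0,0,0],[0.001,0.001,0.017],0],[[0,0,0],[0.001,0.001,0.02],0],[[0,0,0],[0.001,0.001,0.0225],0],[[0,0,0],[0.001,0.001,0.0225],0]]}}

```text
t: 12.72
tcp_pos: [509.8, 256.5, 82.9]
tool_rot: [0.5, -0.5, 0.5, -0.5]
force: [-1.3, -1.0, -0.0]
opening: -0.2
```

```bash
cat > lev.py <<'E'
from h import *
import sys
K,E=cam("wrist");im=manip.get_image("wrist")
t=tool();print(t[:3,3].round(1),manip.state()["force"].round(1))
c=np.load("ctl.npy")
def w(x,y,z): return [c[0]+np.cos(c[2])*x-np.sin(c[2])*y,c[1]+np.sin(c[2])*x+np.cos(c[2])*y,z]
o=cv2.resize(im[:,:,::-1].copy(),None,fx=2,fy=2,interpolation=2);o=cv2.convertScaleAbs(o,alpha=1.8,beta=15)
for i in range(6):
    y=47.5-19*i;L=25.5
    for a,col in((-.3,(0,0,255)),(.3,(0,255,0))):
        p=proj([w(L*np.sin(a),y,70+L*np.cos(a))],K,E)[0];cv2.circle(o,tuple(int(v) for v in 2*p),3,col,1)
cv2.imwrite(f"pics/{sys.argv[1]}.png",o[280:840,300:960])
E
python3 lev.py w9
```

```text
[509.5 256.6  82.9] [-0.   1.2  0.4]
```

View pics/w9.png

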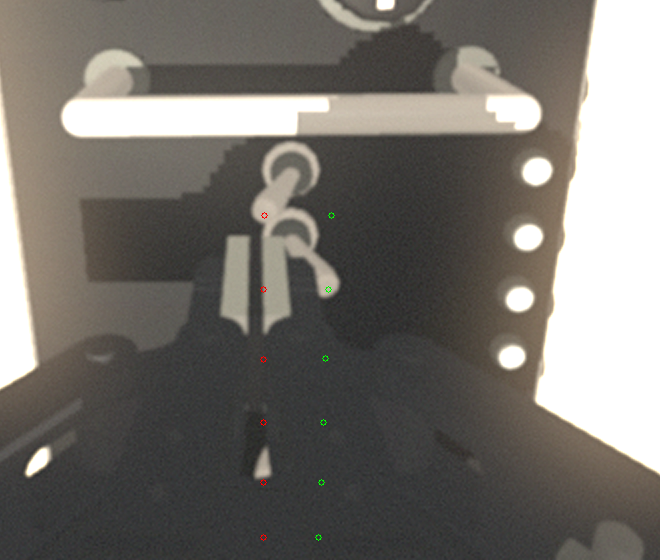

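sw2 has snapped on (tip on the green mark at (327,289)), and sw1 is off on its red mark, so the model fits. Next I'll push sw5 and sw6 on.

Request:
{"name": "servo_tool", "arguments": {"increments": [[[0,0,0],[0,-0.001,-0.012],0],[[0,0,0],[0,-0.001,-0.022],0],[[0,0,0],[0.03,-0.001,-0.022],0],[[0,0,0],[0.0563,-0.001,-0.022],0],[[0,0,0],[0.0563,-0.001,-0.022],0],[[0,0,0],[0.0563,-0.001,-0.022],0],[[0,0,0],[0.0563,-0.001,-0.016],0],[[0,0,0],[0.0563,-0.001,-0.01],0],[[0,0,0],[0.0563,-0.001,-0.005],0],[[0,0,0],[0.0563,-0.001,0.0],0],[[0,0,0],[0.0563,-0.001,0.0005],0],[[0,0,0],[0.0563,-0.001,0.0005],0]]}}

```text
t: 13.77
tcp_pos: [510.1, 200.8, 83.7]
tool_rot: [0.5, -0.5, 0.5, -0.5]
force: [-0.1, -0.5, 1.1]
opening: -0.2
```

Request:
{"name": "servo_tool", "arguments": {"increments": [[[0,0,0],[0,0,-0.012],0],[[0,0,0],[0,0,-0.022],0],[[0,0,0],[0.01,0,-0.022],0],[[0,0,0],[0.019,0,-0.022],0],[[0,0,0],[0.019,0,-0.022],0],[[0,0,0],[0.019,0,-0.022],0],[[0,0,0],[0.019,0,-0.016],0],[[0,0,0],[0.019,0,-0.01],0],[[0,0,0],[0.019,0,-0.005],0],[[0,0,0],[0.019,0,0.0],0],[[0,0,0],[0.019,0,0.0],0],[[0,0,0],[0.019,0,0.0],0]]}}

```text
t: 14.77
tcp_pos: [510.1, 181.5, 83.7]
tool_rot: [0.5, -0.5, 0.5, -0.5]
force: [-0.5, 0.2, 0.1]
opening: 0.1
```

```bash
python3 lev.py w10
```

```text
[509.9 181.5  83.8] [ 1.3 -0.1  0.2]
```

View pics/w10.png

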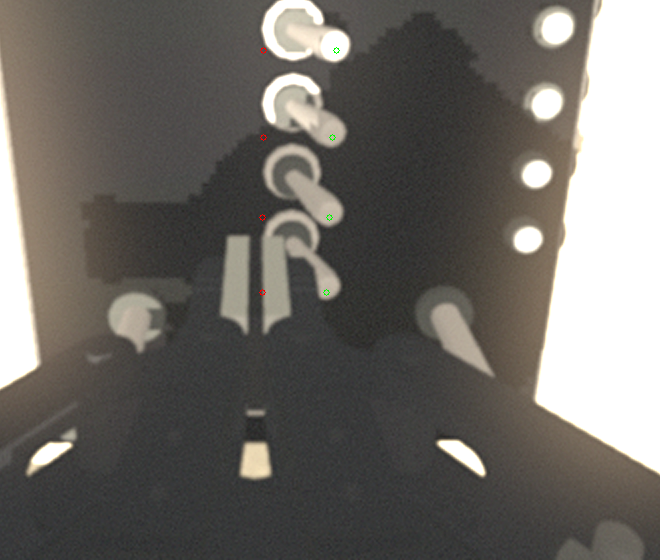

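sw3 to sw6 are all on now (tips at the green marks). Next I'll push sw4 and sw3 off from the bench side.

Request:
{"name": "servo_tool", "arguments": {"increments": [[[0,0,0],[0,0,-0.015],0],[[0,0,0],[0,-0.02,-0.015],0],[[0,0,0],[-0.01,-0.05,-0.01],0],[[0,0,0],[-0.038,-0.05,0.02],0],[[0,0,0],[-0.038,-0.05,0.042],0],[[0,0,0],[-0.038,-0.05,0.042],0],[[0,0,0],[-0.038,-0.025,0.042],0],[[0,0,0],[-0.038,0,0.042],0],[[0,0,0],[-0.038,0,0.042],0],[[0,0,0],[-0.038,0,0.036],0],[[0,0,0],[-0.038,0,0.03],0],[[0,0,0],[-0.038,0,0.025],0]]}}

```text
t: 15.82
tcp_pos: [534.7, 219.9, 85.5]
tool_rot: [0.501, -0.5, 0.5, -0.5]
force: [0.6, 0.4, 1.1]
opening: 0.0
```

Request:
{"name": "servo_tool", "arguments": {"increments": [[[0,0,0],[0,0,-0.005],0],[[0,0,0],[0,0,-0.006],0],[[0,0,0],[0,0,-0.006],0],[[0,0,0],[0,0,0.006],0],[[0,0,0],[0,0,0.016],0],[[0,0,0],[-0.01,0,0.016],0],[[0,0,0],[-0.019,0,0.016],0],[[0,0,0],[-0.019,0,0.016],0],[[0,0,0],[-0.019,0,0.01],0],[[0,0,0],[-0.019,0,0.004],0],[[0,0,0],[-0.019,0,-0.002],0],[[0,0,0],[-0.019,0,-0.006],0]]}}

```text
t: 16.82
tcp_pos: [527.8, 238.1, 84.0]
tool_rot: [-0.5, 0.5, -0.5, 0.5]
force: [8.4, -0.0, -2.9]
opening: -0.1
```

Request:
{"name": "servo_tool", "arguments": {"increments": [[[0,0,0],[0,0,0],0],[[0,0,0],[0,0,0],0],[[0,0,0],[0,0,0.015],0],[[0,0,0],[0,-0.03,0.02],0],[[0,0,0],[-0.02,-0.07,0.02],0],[[0,0,0],[-0.06,-0.11,0.01],0],[[0,0,0],[-0.09,-0.14,-0.01],0],[[0,0,0],[-0.09,-0.14,-0.01],0],[[0,0,0],[-0.09,-0.14,-0.01],0],[[0,0,0],[-0.09,-0.14,-0.01],0]]}}

```text
t: 17.65
tcp_pos: [518.1, 329.6, 224.8]
tool_rot: [0.501, -0.5, 0.499, -0.499]
force: [0.6, -0.5, -0.2]
opening: -0.0
```

```bash
sed -i 's/280:840,300:960/0:800,200:960/' lev.py; python3 lev.py w11
```

```text
[518.7 327.6 223.5] [ 0.4 -0.6 -0.8]
```

View pics/w11.png

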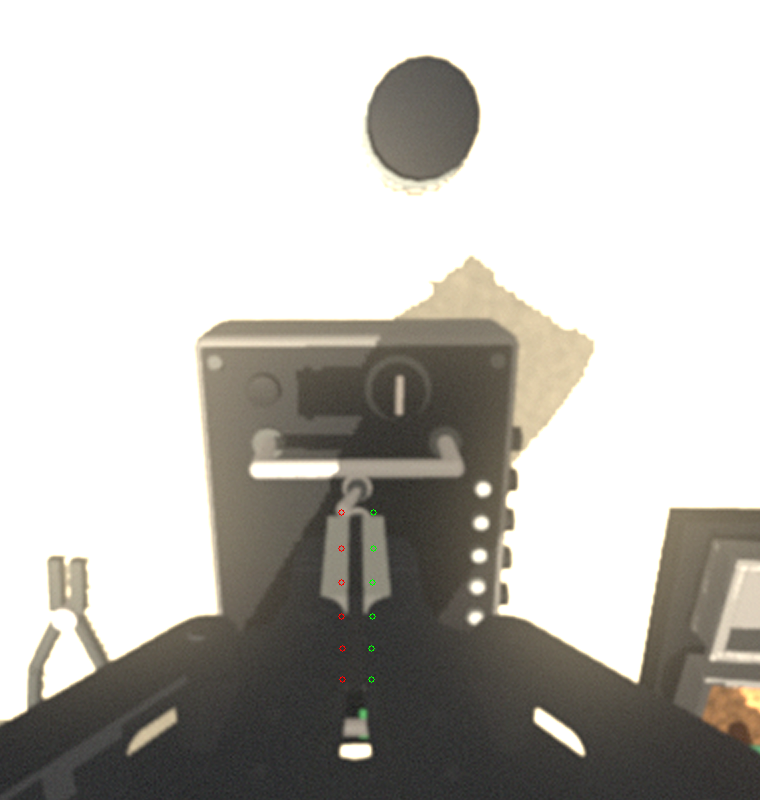

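The fingers hide the row from here, so I'll shift right to clear the view.

Request:
{"name": "servo_tool", "arguments": {"increments": [[[0,0,0],[0.04,0,0],0],[[0,0,0],[0.08,0,0],0],[[0,0,0],[0.12,0,0],0],[[0,0,0],[0.15,0,0],0],[[0,0,0],[0.18,0,0],0],[[0,0,0],[0.18,0,0],0],[[0,0,0],[0.18,0,0],0],[[0,0,0],[0.18,0,0],0]]}}

```text
t: 18.37
tcp_pos: [518.8, 147.2, 223.1]
tool_rot: [0.499, -0.5, 0.501, -0.5]
force: [-0.7, -0.2, -0.2]
opening: -0.0
```

```bash
python3 lev.py w12
```

```text
[518.7 148.3 223.3] [-0.3  0.2  0. ]
```

View pics/w12.png

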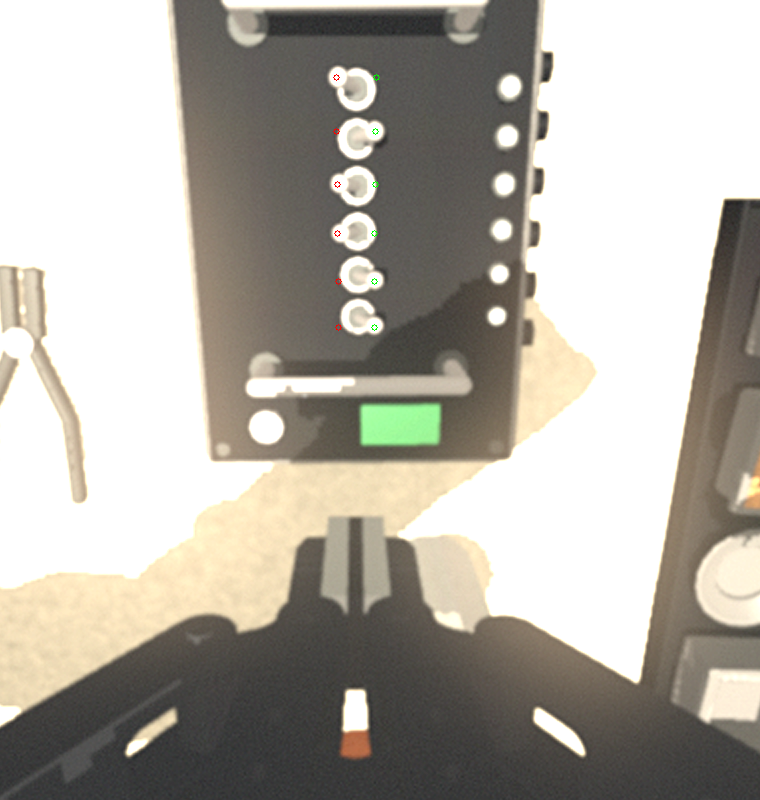

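Levers read off, on, off, off, on, on, exactly on the model marks (337,77), (375,131), (337,184), (337,233), (374,281), (374,327). That is what the bench needs. The stack was checked after release and the arm is clear, so I'm handing in.

```bash
python3 -c "
from plant import manip
print(manip.state()['force'],manip.close_job())"
```

```text
the job is handed in; nothing more can be done
[-0.30860325  0.16416231  0.01717685] None
```

The job is handed in at about 18 s of the 67 s allowed. The stray tray lies on the pile and the six switches are set to match the pines.

- **Tray:** I lifted it off the handles and lowered it onto the two brown trays until it touched, then let go. The last look, taken just after release, showed it flush. Its centre measured about 2.5 mm off the pile's centre and the long edges agree to about 0.03 rad. I did not measure its tilt or look at the stack again after setting the levers.
- **Switches:** Pines stand at places 2, 5 and 6. I flipped 2 and 5 on and 3 and 4 off, and left 1 off. Lever 6 was hidden when I pushed it, so it may already have been on. The final wrist picture shows off, on, off, off, on, on, each tip on its expected end position.
- **Disagreements:**
  - The network's place marks were unusable, giving the same two points for every place, so I read the bench from the top, scene and wrist pictures.
  - In the controller fit, the box corners were off by about 4.5 pixels, equally on both sides. The lever positions agreed to about 1 pixel.
- **Other things:** Nothing else was touched as far as the force readings and pictures show. The largest force I saw was 8.4 N, when pushing lever 3.

I viewed 14 pictures, four over the budget of 10.

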